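Load a forming block under the spring flap of a holding jig

ROBOT

A 7-joint arm with a two-finger parallel gripper is mounted at the origin on the work surface. World frame = base frame: x ahead of the robot, y to its left, z up, the work surface at z = 0. Lengths are in m, angles in rad, forces in N, time in s.
With the tool pointing down it reaches from about 0.375 to 0.925 m from the base axis. Payload 3.1 kg.
Tool frame: the origin (TCP) lies midway between the tips of the shut fingers; the grasp point (between the pads) lies env.tcp_to_grasp behind it (env.tcp_to_grasp is the distance from the TCP to the grasp point, in m); z points along the fingers, y is the direction in which the jaws open and shut (so a half turn about z gives the same grasp; the last joint's range is limited). The gripper opens to 85 mm and grips with 20 to 120 N. Pads are 22 mm wide; open, the fingers measure 114 mm over their backs; the gripper's body (76 mm by 85 mm) begins 54 mm behind the grasp point. The pads swing forward as they close: fully open they stand 13 mm farther back than shut.
Start: joints at [1.172, 0.383, 0.044, 1.598, -0.018, 1.161, -0.05], TCP at [0.193, -0.621, 0.231] pointing down, gripper open.
Joint ranges: [-2.61, 2.61], [-0.41, 2.15], [-1.48, 1.57], [0, 2.5], [-1.57, 4.71], [0.05, 1.97], [-2.85, 2.85]. Speed limits (rad/s): [2.79, 2.79, 3.14, 3.14, 3.14, 3.14, 3.14].

INTERFACE

Orientations are given as a 3x3 rotation matrix whose columns are the frame's x, y, z axes.
In Python, from plant import env gives the robot as it stands. The module is installed in compiled form; this text tells all that it offers.
- The arm moves only by the shell command python3 -m pendant 'ROWS' [OPENING] [FORCE]. ROWS is JSON, one flat list of numbers, 4 for each row, row after row: the shift along the world's x, y, z in mm, then the turn about the world's z in degrees. In form: [x, y, z, twist, x, y, z, twist, ...]. A call has 1 to 20 rows; each row shifts and turns the commanded pose from where the row before left it; what a row does not reach is not made up. A row lasts 1/10 s, in which the tool goes at most 50 mm and 8.59 degrees, less where a joint would pass 70% of its speed; a pose out of reach is approached as far as the arm can. A call is refused whole if a number of a shift passes 50 or a number of a turn 8.59, either way. A call with a gripper value outside its range is refused whole. OPENING is the closure, from 0 (fully open) to 1 (shut), set as the call begins (- or left out, the last holds). The fingers move at their own pace and stop on an object; FORCE is the grip in N (left out, the last holds). Time passes only in rows, so rows that do not move let the fingers close. It gives the time, the measured TCP pose, the force and the opening at its end, in the units of the state.
- env.observe(): the state, without advancing time (a new reading comes with each control period).
- env.get_image(name): name is "side" or "top" or "wrist"; returns the picture (420x560x3 uint8, blue, green, red); there is no depth.
- env.calibration(name): a dict with "vfov" (degrees; the focal length in pixels is half the picture's height over the tangent of half this angle, whatever the lens; pixels are square), "cx", "cy" (the principal point, pixels), "k1" (the pictures are not rectified: a ray, as slopes to the right and down, at radius r is drawn at 1 + k1 r^2 times it, then the intrinsics apply), "R" (3x3) and "t" (3): a world point X has camera coordinates R X + t; the wrist camera has in their place "hand_eye" (4x4, takes a point from camera to tool coordinates, whose origin is the TCP and whose axes are the flange's). Camera axes: x right, y down, z forward; pixel columns grow to the right and rows downward; lengths in m; the calibration is good to about 2 mm. A picture is of the moment at which its call begins: read the wrist's pose just before it. calibration takes no time and is no camera call.
- env.close_job(): hands the job in, once; it reports no verdict.
The state is a dict: "time_s": time; "joint_pos": joint angles; "joint_velocities": joint speeds; "tau": joint torques, N m; "tcp_pos": TCP position; "orientation": TCP orientation; "force": force on the tool from outside, world axes, zero at the start; "torque": the same for the moment, N m; "gripper_width": finger opening in m.
Only numpy, scipy, OpenCV 4.12 (cv2) and the standard library are available. Lean on these libraries where they do the work, as an engineer would, in place of code of your own. Each camera call takes 0.05 s, during which the arm holds its last target.

TASK

Load the wooden forming block into the holding jig: press the jig's long paddle down with one fingertip and keep it down so that the spring flap stays open, and meanwhile push the block along its channel with the other fingertip, under the flap, until it is against the end stop. Then let go so that the flap closes onto the block and holds it. Only push things, never lift the block, and leave the mallet, the rivet tub and the round former where they are.

Things in the scene. Friction and masses are not known exactly. Their poses are not given: they have to be found in the camera images.
- jig: Plywood base of the jig, fixed to the bench, 226 x 116 x 8 mm. Origin on the bench top; jig +x = direction the block is pushed (roughly to the robot's left), +y = paddle side (roughly towards the robot), z up. Numbers below are in mm in this frame. Base spans x -130..96, y -58..58; its top, the bed, is at z 8. A steel shaft runs along x at y 0, z 36; flap (-y) and paddle (+y) are one rigid rocker on it.
- channel (a point): Point on the bed, on the channel's centre line, below the flap's front edge: x 30, y -26, z 8. The channel runs along x, 40 mm wide between wooden fences (y -54..-46 and -6..-1) that stand 14 mm above the bed, x -120..70. Posts 8 mm thick, 12 mm wide, top at z 44, carry the shaft at x -127, 15 and 88, y 0.
- flap (a joint): Angle of the rocker: 0 = closed by its spring; grows as the paddle goes down and the flap rises; hard stop at 0.85 rad. The block passes freely at 0.6 to 0.85; below about 0.45 the flap bars its way, and pushing the block at it does not open it. Released it springs back, and comes to rest at about 0.43 if the block is below it. Holding the paddle down takes about 3 to 6 N.
- flap_edge (a point): Middle of the front edge of the flap, an aluminium plate over x 30..76 carried 16 mm above the shaft by a riser and reaching 46 mm across the channel (-y), 4 mm thick, a rubber rib below. Turns with the rocker: closed it slopes down over the channel by 0.55 rad; level at joint 0.55; at 0.85 it slopes up, its free edge at z 67, the highest point of the jig.
- paddle (a point): Middle of the top of the paddle, an aluminium plate 122 mm long (x -123..-1) and 34 mm wide at +y. Middle at y 33, z 47 closed (sloping up outwards by 0.55 rad); y 34, z 28 at joint 0.55 (level); y 30, z 18 at 0.85. Press it anywhere along its length, best near y 35; a fingertip can slide along it. The other fingertip, 60 mm across at the same height, then meets the block's end face.
- block: Beech forming block, loose on the bed, 90 (x) x 36 (y) x 32 mm high, about 80 g, a box with a dark groove along its top. Origin at the centre of its underside, x axis along jig +x. Starts in the channel, leading end 6 to 28 mm short of the flap. Push its rear end face (z 8 to 40). Home, its origin is at jig x 35 and its rear 40 mm stands out in front of the flap.
- stop (a point): Middle of the face of the wooden end stop, at jig x = 80, y = -26 mm, z = 20 mm: the block's leading end comes to rest against it.
- former: Bystander: round beech former, 60 mm diameter, 32 mm high, loose. Origin at the centre of its underside.
- tub: Bystander: white plastic tub of rivets, 74 mm across the rim, 55 mm high, loose. Origin at the centre of its underside.
- mallet: Bystander: wooden mallet lying on the bench, handle along its x axis from -130 to 60 mm, head 80 mm long (along y) and 48 mm thick at x = 70 mm. Origin on the bench under the handle.
Mind the look-alikes: they are no part of the job. What is shaped like the block but grey, purple or yellow is not meant.

How it is judged:
On the way, in this order (a step that is already met when the one before it is completed fails the run):
1. a fingertip holds the paddle down and the flap open, the block still in front of it (value of joint flap above 0.45 rad and contact force between the fingers and flap above 0.3 N and x of block in the frame of jig below -0.012 m), for 0.2 s.
2. the block's leading end is under the flap while a fingertip still holds it open (value of joint flap above 0.45 rad and contact force between the fingers and flap above 0.3 N and x of block in the frame of jig above 0.005 m), for 0.1 s.
At the end, for the whole second after the job is handed in: The block lies flat in the channel, its leading end against the end stop (within 6 mm), at rest, and the released flap rests on it and presses it down with more than 1 N (x of block in the frame of jig between 0.029 and 0.04 m and y of block in the frame of jig between -0.034 and -0.018 m and z of block in the frame of jig below 0.011 m and angle between the x axis of block and the x axis of jig, either way round below 0.12 rad and value of joint flap between 0.3 and 0.52 rad and contact force between flap and block above 1 N and linear speed of block below 0.01 m/s); the robot touches nothing.
It fails at once if the block is lifted off the bed of the jig or tipped up (z of block in the frame of jig above 0.018 m or angle between block's own z axis and vertical above 0.2 rad).
It fails at once if the round wooden former is moved by more than 20 mm (distance of former from where it was at the start of the episode above 0.02 m).
It fails at once if the rivet tub is moved by more than 20 mm (distance of tub from where it was at the start of the episode above 0.02 m).
It fails at once if the mallet is moved by more than 20 mm (distance of mallet from where it was at the start of the episode above 0.02 m).
It also fails if it takes over 45 s, if anything falls off the work surface, if the arm or the gripper's body presses on something with over 40 N, if the wrist force passes 120 N, or if a joint passes its speed limit or range.

## Working session

There is one attempt and no reset: what is moved stays moved. The work goes in short steps, Python scripts to look and compute and a shell command to move; the robot and the scene stay as the last step left them, time stands still between calls to the robot, and variables do not carry over. Pictures are saved under pics/ and viewed, and the job is handed in when it is done.

```bash
mkdir -p pics; python3 - <<'E'
from plant import env
import cv2
s=env.observe(); print(s['time_s'],s['tcp_pos'],s['orientation'],s['gripper_width'],env.tcp_to_grasp)
for n in("top","side"):
    cv2.imwrite(f"pics/{n}0.png",env.get_image(n)); print(n,env.calibration(n))
print(env.calibration("wrist"))
E
```

```text
0.0 [ 0.19228629 -0.6199165   0.22986899] [[ 9.55080578e-01  2.96344743e-01 -9.39639492e-04]
 [ 2.96346191e-01 -9.55077339e-01  2.49237528e-03]
 [-1.58826073e-04 -2.65887780e-03 -9.99996453e-01]] 0.085547332495554 0.0187
top {'vfov': 47.75414331577919, 'cx': 277.612514384601, 'cy': 206.18657999642969, 'k1': -0.08880364934113401, 'R': array([[-0.01316224, -0.9998775 ,  0.00847021],
       [-0.99833438,  0.01266511, -0.05628559],
       [ 0.05617141, -0.00919695, -0.99837878]]), 't': array([0.09613161, 0.61886953, 0.95704159])}
side {'vfov': 50.027411303042264, 'cx': 277.7765882764934, 'cy': 211.8922215923937, 'k1': -0.10750889548459748, 'R': array([[ 0.68930878, -0.7244026 ,  0.00970991],
       [-0.44266403, -0.4317533 , -0.78589926],
       [ 0.57349976,  0.53742903, -0.61827831]]), 't': array([-0.36873349,  0.36231573,  0.39207866])}
{'vfov': 58.131131577775065, 'cx': 277.7998102680097, 'cy': 210.4775457926835, 'k1': -0.09435402714234997, 'hand_eye': array([[ 4.59053606e-04, -9.46756863e-01, -3.21949114e-01,
         8.21018206e-02],
       [ 9.99999824e-01,  5.55919422e-04, -2.08936755e-04,
        -2.41609127e-04],
       [ 3.76790073e-04, -3.21948962e-01,  9.46756951e-01,
        -1.43259922e-01],
       [ 0.00000000e+00,  0.00000000e+00,  0.00000000e+00,
         1.00000000e+00]])}
```

View pics/top0.png

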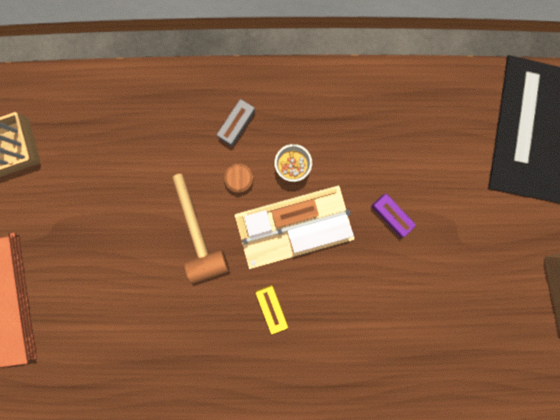

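View pics/side0.png

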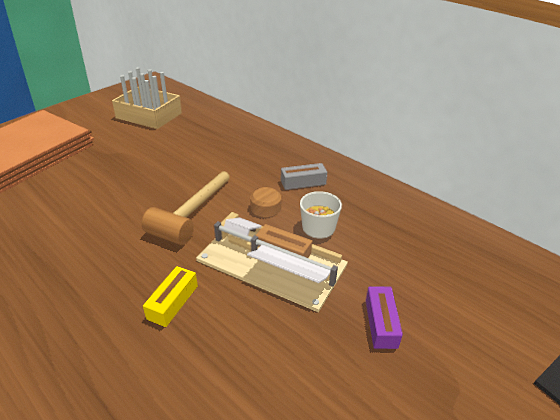

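The top view shows the jig centred near (295,227) with the flap on the left. The orange block is at about (297,213), the tub at (293,163), the former at (239,178) and the mallet head at (206,267). The grey, purple and yellow blocks are decoys. I'll enlarge the picture to measure.

```bash
python3 - <<'E'
import cv2
a=cv2.imread("pics/top0.png")[145:280,220:370]
cv2.imwrite("pics/topz.png",cv2.resize(a,None,fx=5,fy=5,interpolation=cv2.INTER_CUBIC)[:600])
a=cv2.imread("pics/side0.png")[180:310,190:350]
cv2.imwrite("pics/sidez.png",cv2.resize(a,None,fx=4.5,fy=4.5,interpolation=cv2.INTER_CUBIC))
E
```

```text
(no output)
```

View pics/topz.png

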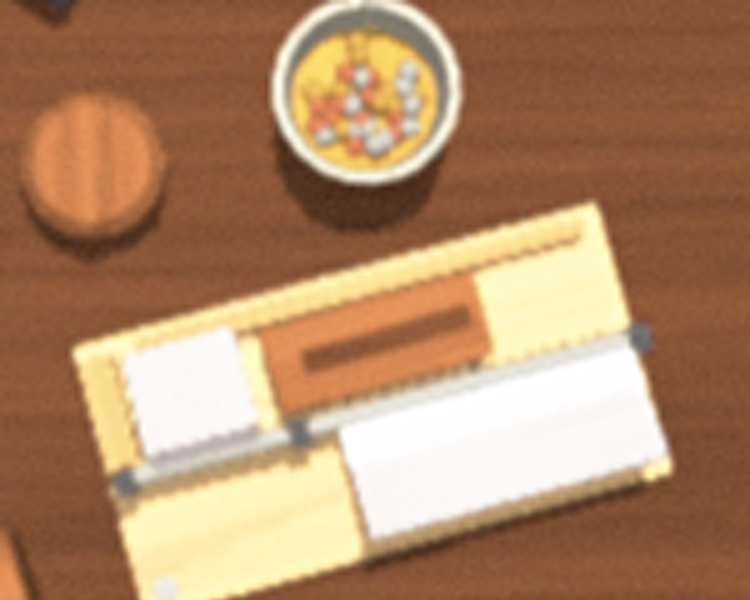

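View pics/sidez.png

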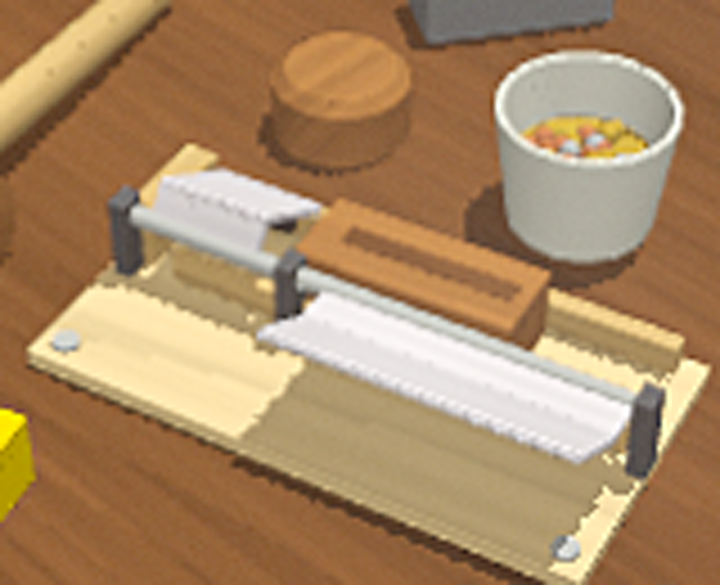

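```bash
cat > h.py <<'E'
import numpy as np
from plant import env
def proj(n,X):
    c=env.calibration(n); P=np.atleast_2d(X)@c["R"].T+c["t"]
    f=210/np.tan(np.radians(c["vfov"]/2)); s=P[:,:2]/P[:,2:]
    s=s*(1+c["k1"]*(s**2).sum(1,keepdims=True))
    return s*f+[c["cx"],c["cy"]]
def J(p,X):
    X=np.atleast_2d(np.array(X,float))/1000; c,s=np.cos(p[2]),np.sin(p[2])
    return np.c_[p[0]+c*X[:,0]-s*X[:,1],p[1]+s*X[:,0]+c*X[:,1],X[:,2]]
E
python3 - <<'E'
from h import *
from scipy.optimize import least_squares
T=lambda a:(np.array(a,float)+.5)/5-.5+[220,145]
S=lambda a:(np.array(a,float)+.5)/4.5-.5+[190,180]
tj=([(-130,-58,8),(-130,58,8),(-127,0,44),(15,0,44),(88,0,44)],T([(598,203),(672,472),(643,336),(300,430),(125,482)]))
sj=([(96,58,8),(-130,-58,8),(88,0,44),(15,0,44),(-127,0,44)],S([(30,355),(708,370),(125,195),(290,260),(648,392)]))
def fit(m,p0):
    f=lambda p:np.concatenate([(proj(n,J(p,X))-u).ravel() for n,(X,u) in m.items()])
    r=least_squares(f,p0); return r.x,np.round(r.fun.reshape(-1,2),1).tolist()
p0=[.62,.06,1.8]
for m in({'top':tj},{'side':sj},{'top':tj,'side':sj}):
    p,e=fit(m,p0);print(p,e)
B=[(-45,-18,32+8),(-45,18,40),(45,-18,40),(45,18,40)]
tb=(B,T([(472,275),(492,355),(262,330),(282,412)]));sb=(B[:3],S([(550,275),(510,333),(338,200)]))
for m in({'top':tb},{'side':sb},{'top':tb,'side':sb}):
    q,e=fit(m,p0);print(q,e)
    d=q[:2]-p[:2];c,s=np.cos(p[2]),np.sin(p[2]);print("block in jig",c*d[0]+s*d[1],-s*d[0]+c*d[1],q[2]-p[2])
np.save('jig.npy',p)
E
```

```text
[0.57314482 0.07030221 1.82992065] [[-0.2, 0.1], [0.4, 0.0], [-0.1, -0.1], [0.1, 0.3], [-0.2, -0.3]]
[0.56969057 0.06896964 1.83258847] [[-1.3, -0.8], [0.8, -0.4], [-0.3, 0.3], [-0.0, -0.2], [0.7, 0.6]]
[0.57136129 0.06985824 1.83480995] [[-0.1, 0.7], [0.7, 0.5], [0.0, 0.5], [0.4, 1.2], [0.1, 0.8], [-0.9, -1.5], [1.0, -1.3], [0.1, -0.4], [0.3, -1.0], [1.0, -0.4]]
[0.60428303 0.05361455 1.81570384] [[0.4, -0.8], [1.0, 0.5], [-1.0, -0.4], [-0.4, 0.6]]
block in jig -0.024272021536018706 -0.02754211316703088 -0.019106110379027985
[0.5999587  0.05093883 1.84170926] [[0.5, -0.1], [-0.1, 0.4], [-0.4, -0.3]]
block in jig -0.02572656286922188 -0.02266936772127665 0.006899315683366991
[0.60286992 0.05291153 1.81888375] [[0.7, -0.1], [1.4, 1.2], [-0.6, 0.4], [0.0, 1.4], [0.7, -1.1], [-0.4, -0.8], [0.5, -1.9]]
block in jig -0.024581923377575393 -0.025994505379600637 -0.015926193548061462
```

```bash
python3 - <<'E'
from h import *
p=np.load('jig.npy'); print(p,np.degrees(p[2]))
s=env.observe()
for X in [(-92,4,0),(-60,4,0)]:
    t=J(p,[X])[0]; print(t, (t-s['tcp_pos'])*1000)
R=s['orientation'];print(np.degrees(p[2])-np.degrees(np.arctan2(R[1,0],R[0,0])))
E
```

```text
[0.57136129 0.06985824 1.83480995] 105.12686624171563
[ 0.59150795 -0.01999782  0.        ] [ 399.21564179  599.98486871 -229.98631654]
[0.58315732 0.01089339 0.        ] [ 390.86501157  630.87608064 -229.98631654]
87.88969210917426
```

```bash
python3 -m pendant '[20,30,0,4.39,20,30,0,4.39,20,30,0,4.39,20,30,0,4.39,20,30,0,4.39,20,30,0,4.39,20,30,0,4.39,20,30,0,4.39,20,30,0,4.39,20,30,0,4.39,20,30,0,4.39,20,30,0,4.39,20,30,0,4.39,20,30,0,4.39,20,30,0,4.39,20,30,0,4.39,20,30,0,4.39,20,30,0,4.39,20,30,0,4.39,20,30,0,4.39]' 0.47; python3 -m pendant '[0,0,0,0,0,0,0,0]'
python3 - <<'E'
from plant import env
import cv2
s=env.observe(); print(s['time_s'],s['tcp_pos'],s['orientation'],s['gripper_width'],s['force'],s['joint_pos'])
for n in("wrist","top","side"): cv2.imwrite(f"pics/{n}1.png",env.get_image(n))
E
```

```text
time_s: 2.1
tcp_pos: [0.5928, -0.0198, 0.2307]
orientation: [[-0.262, 0.965, -0.001], [0.965, 0.262, -0.0], [0.0, -0.001, -1.0]]
force: [0.3, -0.5, -0.2]
gripper_width: 0.0453
time_s: 2.3
tcp_pos: [0.5923, -0.0195, 0.2306]
orientation: [[-0.262, 0.965, -0.001], [0.965, 0.262, 0.0], [0.001, -0.001, -1.0]]
force: [-0.1, 0.2, 0.8]
gripper_width: 0.0454
2.3 [ 0.59232656 -0.01950093  0.23056481] [[-2.61692605e-01  9.65150154e-01 -1.47002251e-03]
 [ 9.65150908e-01  2.61693528e-01  4.71930400e-04]
 [ 8.40179076e-04 -1.29529287e-03 -9.99998808e-01]] 0.04535197470269663 [-0.07079699  0.16275944  0.78099359] [ 0.43496868  0.33277433 -0.56897888  1.71614358  0.19329236  1.15058646
  0.07613046]
```

View pics/wrist1.png

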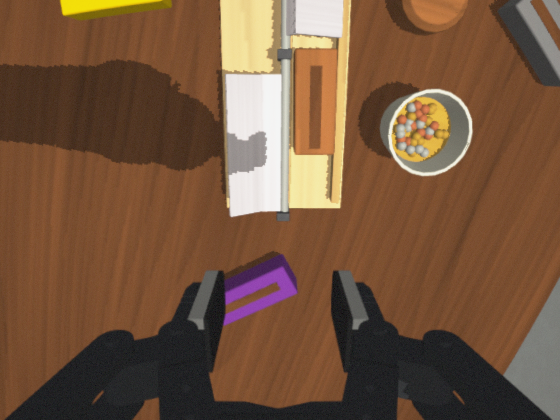

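View pics/side1.png

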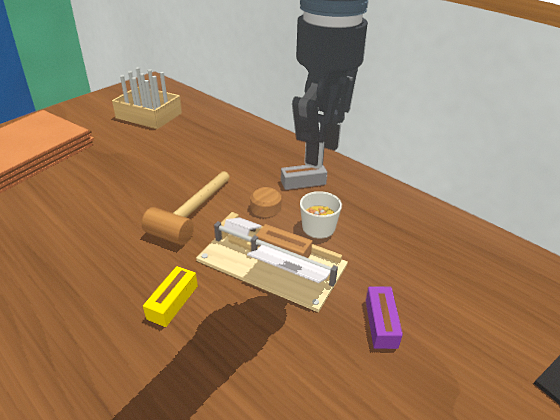

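The wrist view shows the jig square to the tool: shaft at column 285, post tops at (284,54) and (284,216), and the block's rear top edge at row 153, columns 296–335. The fingertips are at (212,275) and (345,275). I'll refine the jig pose from this.

```bash
cat >> h.py <<'E'
def wproj(s,X,tool=False):
    c=env.calibration("wrist"); H=c["hand_eye"]; X=np.atleast_2d(X)
    Xt=X if tool else (X-s['tcp_pos'])@s['orientation']
    P=(Xt-H[:3,3])@H[:3,:3]
    f=210/np.tan(np.radians(c["vfov"]/2)); q=P[:,:2]/P[:,2:]
    q=q*(1+c["k1"]*(q**2).sum(1,keepdims=True))
    return q*f+[c["cx"],c["cy"]]
E
python3 - <<'E'
from h import *
import cv2
from scipy.optimize import least_squares
s=env.observe(); p=np.load('jig.npy')
X=[(-127,0,44),(15,0,44),(-130,-58,8)]
u=np.array([(284,215),(284,53),(340,208)])
print(wproj(s,J(p,X)))
r=least_squares(lambda p:(wproj(s,J(p,X))-u).ravel(),p);print(r.x,r.fun)
B=[(-45,-18,40),(-45,18,40),(45,-18,40),(45,18,40)]
ub=np.array([(335,154),(296,153),(335,49),(296,49)])
rb=least_squares(lambda p:(wproj(s,J(p,B))-ub).ravel(),p);print(rb.x,rb.fun)
q=rb.x
for P in(p,r.x):
    d=q[:2]-P[:2];c,S=np.cos(P[2]),np.sin(P[2]);print(c*d[0]+S*d[1],-S*d[0]+c*d[1],q[2]-P[2])
for z in(-.013,-.005,0):print(wproj(s,[(0,-.0227,z),(0,.0227,z),(.011,-.0227,z),(.011,.0227,z)],True).round(0).tolist())
im=cv2.imread("pics/wrist1.png");cv2.imwrite("pics/w1z.png",np.hstack([cv2.resize(im[20:230,200:370],None,fx=2.5,fy=2.5),cv2.resize(im[255:405,150:270],(360,525))]))
E
```

```text
[[283.95367688 213.64391141]
 [284.06159478  49.76852065]
 [340.35338199 204.60333125]]
[0.57213591 0.06757464 1.83162864] [-0.32171036  1.09541865  0.30522435 -0.15756816 -0.0255062  -0.98320963]
[0.60485656 0.04985927 1.85311408] [ 0.44522412  0.53468496 -0.88458795  2.29672659  2.42278357 -1.53123392
 -1.98085684 -0.88339541]
-0.028046853322491568 -0.027115802255593183 0.018304132656634664
-0.025554326622250385 -0.02704537568128375 0.021485441507563374
[[223.0, 302.0], [336.0, 302.0], [221.0, 278.0], [338.0, 278.0]]
[[225.0, 292.0], [334.0, 292.0], [224.0, 269.0], [335.0, 269.0]]
[[227.0, 286.0], [332.0, 286.0], [226.0, 263.0], [333.0, 263.0]]
```

View pics/w1z.png

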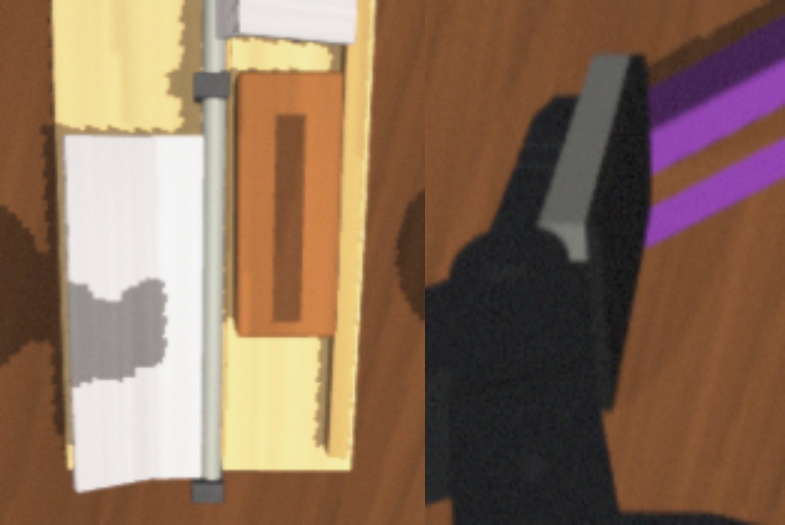

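```bash
python3 - <<'E'
from h import *
p=np.array([.5719,.0686,1.832]); np.save('jig.npy',p)
d=env.observe()['tcp_pos'][:2]-p[:2];c,S=np.cos(p[2]),np.sin(p[2]);print(c*d[0]+S*d[1],-S*d[0]+c*d[1]); print(c,S)
E
```

```text
-0.09352978857352753 0.004332539038877134
-0.25824358310075146 0.9660798371704511
```

```bash
python3 -m pendant '[0,0,-30,0,0,0,-35,0,0,0,-35,0,0,0,-35,0,0,0,-30,0,0,0,-5,0,0,0,0,0,0,0,0,0]'
python3 - <<'E'
from plant import env
import cv2
for n in("wrist","side"): cv2.imwrite(f"pics/{n}2.png",env.get_image(n))
a=cv2.imread("pics/side2.png")[150:330,180:360]
cv2.imwrite("pics/s2z.png",cv2.resize(a,None,fx=3.2,fy=3.2,interpolation=cv2.INTER_CUBIC))
E
```

```text
time_s: 3.25
tcp_pos: [0.5941, -0.0214, 0.0631]
orientation: [[-0.258, 0.966, 0.003], [0.966, 0.258, -0.0], [-0.001, 0.003, -1.0]]
force: [-0.6, -0.4, -0.1]
gripper_width: 0.0452
```

View pics/wrist2.png

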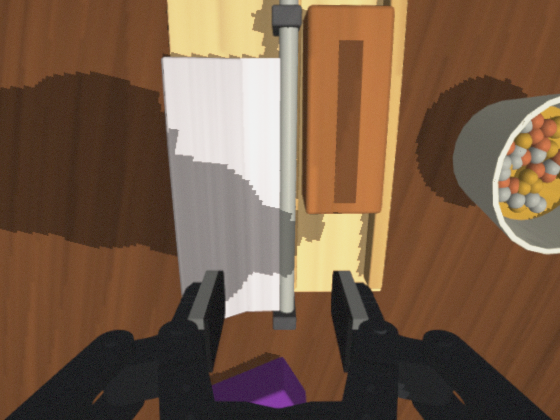

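View pics/s2z.png

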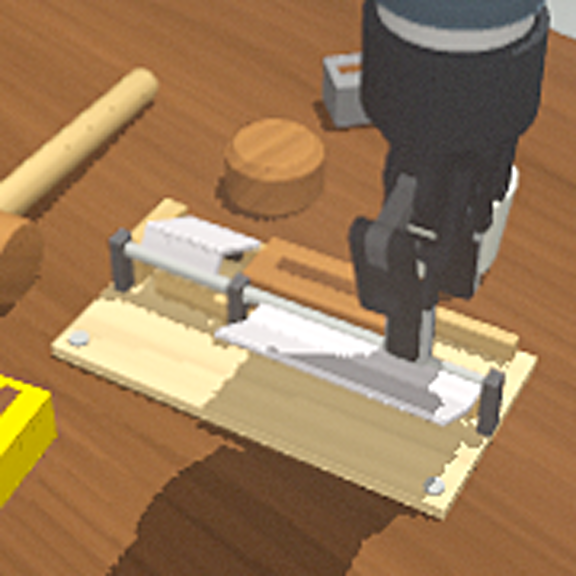

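The fingers straddle the shaft: left tip over the paddle at (212,275), right tip in the channel behind the block at (345,275), with the block's rear at row 212. I'll press down now.

```bash
python3 -m pendant '[-2,-1,-6,0,0,0,-8,0,0,0,-8,0,0,0,-6,0,0,0,-4,0,0,0,0,0]'
```

```text
time_s: 3.95
tcp_pos: [0.5906, -0.0221, 0.0287]
orientation: [[-0.259, 0.966, -0.001], [0.966, 0.259, -0.0], [-0.0, -0.001, -1.0]]
force: [-0.2, -2.3, 2.6]
gripper_width: 0.0454
```

```bash
python3 -m pendant '[0,0,-5,0,0,0,-4,0,0,0,-3,0,0,0,0,0,0,0,0,0]'
python3 - <<'E'
from plant import env
import cv2
for n in("wrist","side"): cv2.imwrite(f"pics/{n}3.png",env.get_image(n))
a=cv2.imread("pics/side3.png")[150:330,180:360]
b=cv2.imread("pics/wrist3.png")
cv2.imwrite("pics/s3z.png",cv2.resize(a,(420,420),interpolation=cv2.INTER_CUBIC));cv2.imwrite("pics/c3.png",cv2.resize(cv2.hconcat([cv2.imread("pics/s3z.png"),b]),None,fx=.81,fy=.81))
E
```

```text
time_s: 4.45
tcp_pos: [0.5936, -0.0213, 0.0187]
orientation: [[-0.26, 0.966, 0.006], [0.966, 0.26, 0.001], [-0.001, 0.006, -1.0]]
force: [2.4, -0.2, 5.0]
gripper_width: 0.0453
```

View pics/c3.png

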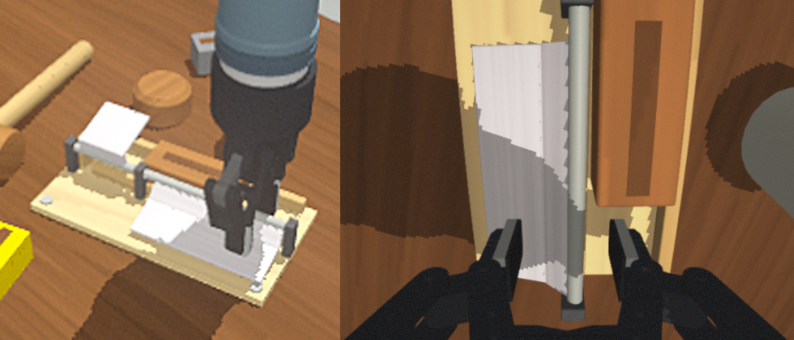

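Side view: the flap (left, ~(115,130)) stands open and the finger is on the paddle. I'll go slightly deeper and then push along the channel.

```bash
python3 -m pendant '[0,0,-2,0,0,0,-1,0,0,0,0,0,-1.3,4.8,0,0,-1.3,4.8,0,0,-1.3,4.8,0,0,-1.3,4.8,0,0,-1.3,4.8,0,0,0,0,0,0]'
python3 - <<'E'
from h import *
import cv2
p=np.load('jig.npy');d=env.observe()['tcp_pos'][:2]-p[:2];c,S=np.cos(p[2]),np.sin(p[2]);print(c*d[0]+S*d[1],-S*d[0]+c*d[1])
for n in("wrist","side"): cv2.imwrite(f"pics/{n}4.png",env.get_image(n))
a=cv2.imread("pics/side4.png")[150:330,180:360]
b=cv2.imread("pics/wrist4.png")
cv2.imwrite("pics/c4.png",cv2.resize(cv2.hconcat([cv2.resize(a,(420,420)),b]),None,fx=.81,fy=.81))
E
```

```text
time_s: 5.45
tcp_pos: [0.5853, -0.0018, 0.0155]
orientation: [[-0.258, 0.966, 0.001], [0.966, 0.258, -0.006], [-0.006, -0.0, -1.0]]
force: [-1.8, -5.1, 9.6]
gripper_width: 0.0454
-0.07148178544153466 0.005243232873734191
```

View pics/c4.png

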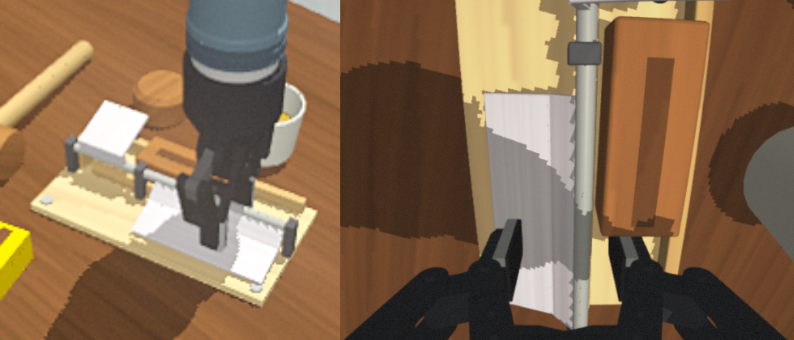

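```bash
python3 -m pendant '[0.7,5.3,1.5,0,-1.3,4.8,0,0,-1.3,4.8,0,0,-1.3,4.8,0,0,-1.3,4.8,0,0,-1.3,4.8,0,0,0,0,0,0]'
python3 - <<'E'
from h import *
import cv2
p=np.load('jig.npy');d=env.observe()['tcp_pos'][:2]-p[:2];c,S=np.cos(p[2]),np.sin(p[2]);print(c*d[0]+S*d[1],-S*d[0]+c*d[1])
for n in("wrist","side"): cv2.imwrite(f"pics/{n}5.png",env.get_image(n))
a=cv2.imread("pics/side5.png")[150:330,180:360]
b=cv2.imread("pics/wrist5.png")
cv2.imwrite("pics/c5.png",cv2.resize(cv2.hconcat([cv2.resize(a,(420,420)),b]),None,fx=.81,fy=.81))
E
```

```text
time_s: 6.25
tcp_pos: [0.5782, 0.03, 0.016]
orientation: [[-0.26, 0.966, -0.001], [0.966, 0.26, -0.003], [-0.003, -0.001, -1.0]]
force: [-0.7, -3.9, 7.5]
gripper_width: 0.0452
-0.03893191388178149 0.0039014414369357387
```

View pics/c5.png

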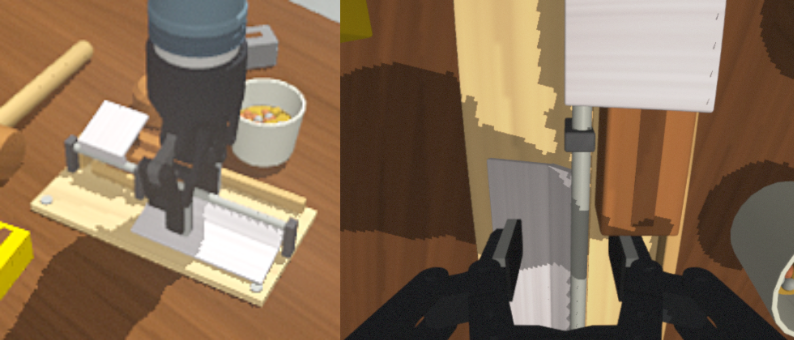

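```bash
python3 -m pendant '[-1,3.9,0,0,-1,3.9,0,0,-1,3.9,0,0,-0.8,2.9,0,0,0,0,0,0]'; python3 -m pendant '[-0.5,1.9,0,0,0,0,0,0]'; python3 -m pendant '[-0.5,1.9,0,0,0,0,0,0]'
python3 - <<'E'
from h import *
import cv2
p=np.load('jig.npy');d=env.observe()['tcp_pos'][:2]-p[:2];c,S=np.cos(p[2]),np.sin(p[2]);print(c*d[0]+S*d[1],-S*d[0]+c*d[1])
for n in("wrist","side"): cv2.imwrite(f"pics/{n}6.png",env.get_image(n))
a=cv2.imread("pics/side6.png")[150:330,180:360]
b=cv2.imread("pics/wrist6.png")
cv2.imwrite("pics/c6.png",cv2.resize(cv2.hconcat([cv2.resize(a,(420,420)),b]),None,fx=.81,fy=.81))
E
```

```text
time_s: 6.85
tcp_pos: [0.5744, 0.044, 0.016]
orientation: [[-0.259, 0.966, -0.001], [0.966, 0.259, -0.003], [-0.003, -0.002, -1.0]]
force: [-0.6, -5.1, 7.1]
gripper_width: 0.0451
time_s: 7.05
tcp_pos: [0.574, 0.0454, 0.016]
orientation: [[-0.259, 0.966, -0.001], [0.966, 0.259, -0.004], [-0.004, -0.002, -1.0]]
force: [0.0, -5.8, 6.4]
gripper_width: 0.0449
time_s: 7.25
tcp_pos: [0.5735, 0.0472, 0.016]
orientation: [[-0.259, 0.966, -0.001], [0.966, 0.259, -0.004], [-0.004, -0.002, -1.0]]
force: [-0.3, -5.2, 6.9]
gripper_width: 0.0453
-0.021120100514372533 0.003950094768768048
```

View pics/c6.png

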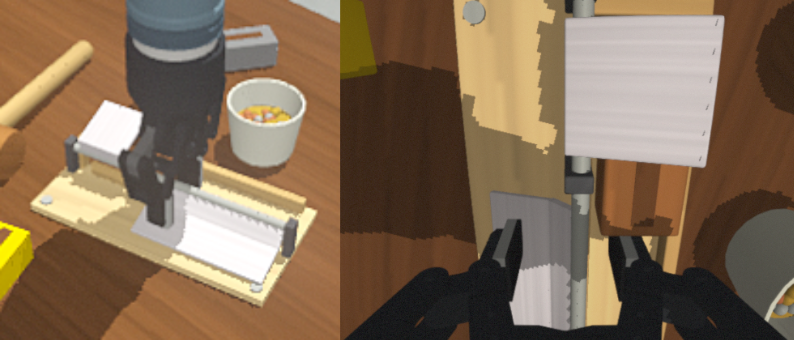

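```bash
for i in 1 2; do :; done; python3 -m pendant '[-0.5,1.9,0,0,0,0,0,0]'; python3 -m pendant '[-0.5,1.9,0,0,0,0,0,0]'
```

```text
time_s: 7.55
tcp_pos: [0.5732, 0.0486, 0.016]
orientation: [[-0.258, 0.966, -0.001], [0.966, 0.258, -0.004], [-0.004, -0.002, -1.0]]
force: [-0.4, -6.6, 7.1]
gripper_width: 0.0453
time_s: 7.75
tcp_pos: [0.5731, 0.0487, 0.016]
orientation: [[-0.257, 0.967, -0.0], [0.967, 0.257, -0.006], [-0.006, -0.002, -1.0]]
force: [-0.1, -7.0, 6.9]
gripper_width: 0.0454
```

```bash
python3 -m pendant '[-0.8,2.9,0,0,0,0,0,0]'
python3 - <<'E'
from h import *
p=np.load('jig.npy');d=env.observe()['tcp_pos'][:2]-p[:2];c,S=np.cos(p[2]),np.sin(p[2]);print(c*d[0]+S*d[1],-S*d[0]+c*d[1])
E
```

```text
time_s: 7.95
tcp_pos: [0.5731, 0.0488, 0.0161]
orientation: [[-0.254, 0.967, 0.001], [0.967, 0.254, -0.009], [-0.009, -0.002, -1.0]]
force: [1.3, -10.9, 6.1]
gripper_width: 0.0452
-0.019440251427523994 0.003909297167950767
```

The position is held at jig x −19 mm while the force rises, so the block is against the stop. I'll back off slightly so nothing drags the block, then let the paddle up gently.

```bash
python3 -m pendant '[0.8,-2.9,0,0,0.9,-3.4,0,0,0,0,0,0]'; python3 -m pendant '[0,0,3,0,0,0,3,0,0,0,3,0,0,0,4,0,0,0,4,0,0,0,4,0,0,0,5,0,0,0,5,0,0,0,8,0,0,0,10,0,0,0,15,0,0,0,0,0]';python3 -m pendant '[0,0,30,0,5,-20,30,0,5,-20,30,0,5,-30,10,0,5,-30,0,0,0,-30,0,0,0,0,0,0,0,0,0,0]'
python3 - <<'E'
from h import *
import cv2
for n in("wrist","side","top"): cv2.imwrite(f"pics/{n}7.png",env.get_image(n))
a=cv2.imread("pics/side7.png")[180:310,190:350]
cv2.imwrite("pics/s7.png",cv2.resize(a,None,fx=4.5,fy=4.5,interpolation=cv2.INTER_CUBIC))
E
```

```text
time_s: 8.25
tcp_pos: [0.5732, 0.0487, 0.016]
orientation: [[-0.258, 0.966, -0.001], [0.966, 0.258, -0.002], [-0.002, -0.002, -1.0]]
force: [-1.2, -3.7, 6.6]
gripper_width: 0.0457
time_s: 9.45
tcp_pos: [0.576, 0.0518, 0.0832]
orientation: [[-0.26, 0.965, 0.006], [0.966, 0.26, 0.001], [-0.0, 0.006, -1.0]]
force: [1.8, -0.0, 0.5]
gripper_width: 0.0455
time_s: 10.25
tcp_pos: [0.5932, -0.0805, 0.1797]
orientation: [[-0.257, 0.966, -0.0], [0.966, 0.257, 0.0], [0.001, -0.0, -1.0]]
force: [-0.1, 0.7, -1.0]
gripper_width: 0.0452
```

View pics/s7.png

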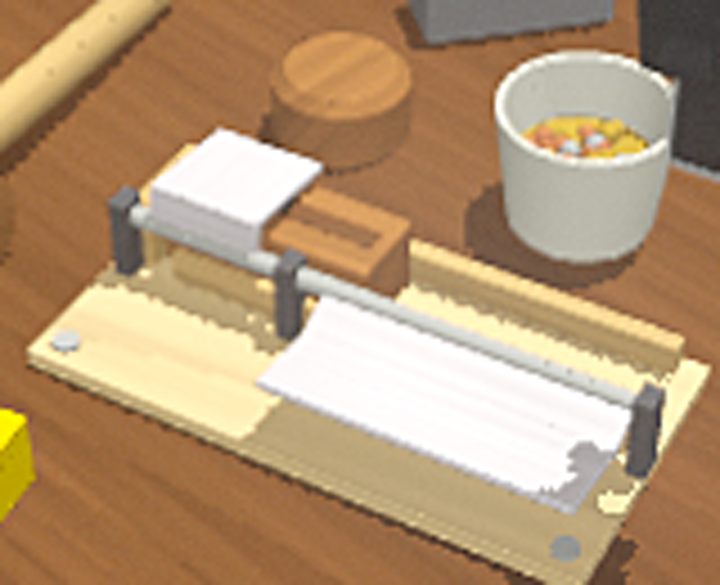

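View pics/wrist7.png

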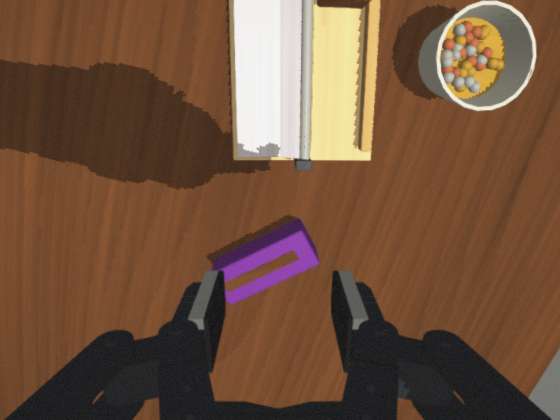

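The side zoom shows the flap resting on the block, whose rear stands out in front (rear top corners at about (410,232) and (367,278)). The former and tub are unmoved. I'll check the position numerically.

```bash
python3 - <<'E'
from h import *
from scipy.optimize import least_squares
S=lambda a:(np.array(a,float)+.5)/4.5-.5+[190,180]
u=S([(410,232),(367,278)]); X=[(-45,-18,40),(-45,18,40)]
for p in ([.5697,.069,1.8326],np.load('jig.npy')):
    f=lambda b:(proj('side',J(p,[(b[0]-45,b[1]-18,40),(b[0]-45,b[1]+18,40)]))-u).ravel()
    r=least_squares(f,[35,-26]);print(r.x,r.fun)
import cv2
a=cv2.imread("pics/top7.png")[145:280,220:370]
cv2.imwrite("pics/t7z.png",cv2.resize(a,None,fx=5,fy=5,interpolation=cv2.INTER_CUBIC)[:600])
d=cv2.absdiff(cv2.imread("pics/top0.png"),cv2.imread("pics/top7.png")).max(2)
print({k:int(d[y-20:y+20,x-20:x+20].max()) for k,(x,y) in dict(former=(239,178),mallet=(206,267),tub=(293,163)).items()})
E
```

```text
[ 32.02154269 -23.7598566 ] [ 0.47534412 -1.21842454 -0.45952511  1.12836863]
[ 32.99005854 -21.74554672] [ 0.48117011 -1.21631901 -0.46516456  1.1262563 ]
{'former': 14, 'mallet': 14, 'tub': 14}
```

View pics/t7z.png

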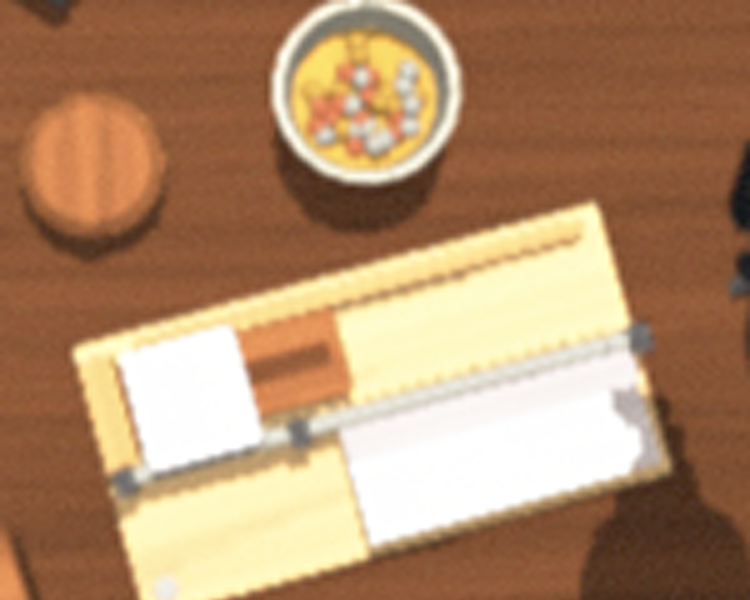

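```bash
python3 - <<'E'
from plant import env
print(env.observe()['force'],abs(env.observe()['joint_velocities']).max()); print(env.close_job())
E
```

```text
[ 0.35686863  0.54477159 -0.63315962] 0.006759356390050559
the job is handed in; nothing more can be done
None
```

I loaded the block into the jig and handed the job in after about 10 s of the 45 s allowed; no verdict is reported. One fingertip held the paddle down while the other pushed the block under the open flap. At the end stop the tool stopped advancing while the push force rose to about 11 N. I then backed off, let the paddle up slowly and moved the arm clear.

**Block position:** the side view puts the block at about x 32–33 mm, y −22 to −24 mm in the jig, and its shift in the top view gives about x 34 mm. The fingertip's position at the stop implied about 36.6 mm. These disagree by up to about 5 mm, but all lie within the 29–40 mm allowed.

**Flap:** the last pictures show it released and resting on the block. I couldn't measure its angle or how hard it presses on the block.

**Other objects:** the top picture showed no change at the mallet, tub or former compared with the start.

**Robot:** it was touching nothing, with only about 1 N of residual noise on the force reading.

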